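# Return the checked bracket to the row and show the next one to the inspection camera

### The arm

A 6-joint arm with a two-finger parallel gripper is mounted at the origin on the work surface. World frame = base frame: x ahead of the robot, y to its left, z up, the work surface at z = 0. Lengths are in m, angles in rad, forces in N, time in s.
With the tool pointing down it reaches from about 0.35 to 1 m from the base axis. Payload 7.1 kg.
Tool frame: the origin (TCP) lies on the front face of the gripper's body, between the roots of the fingers; the fingertips stand 73 mm ahead of it and the grasp point (between the pads) lies 54 mm ahead of it; z points along the fingers, y is the line along which they close (so a half turn about z gives the same grasp; the last joint's range is limited). The gripper opens to 85 mm and grips with 20 to 120 N. Pads are 22 mm wide; open, the fingers measure 114 mm over their backs; the gripper's body (76 mm by 85 mm) begins 54 mm behind the grasp point. The pads swing forward as they close: fully open they stand 13 mm farther back than shut.
Start: joints at [-1.168, 0.423, 1.63, -0, 1.089, -0.019], TCP at [0.256, -0.57, 0.304] pointing down, gripper open.
Joint ranges: [-3, 3], [-0.9, 2.11], [0.09, 2.58], [-1.31, 4.45], [0.11, 2.69], [-2.54, 2.54]. Speed limits (rad/s): [2.39, 2.39, 3.01, 3.14, 3.14, 3.14].

### API

Orientations are given as a unit quaternion [x, y, z, w].
In Python, from cell import ctrl gives the robot as it stands.
- The arm moves only by the shell command python3 -m pendant 'ROWS'. ROWS is JSON, a list of rows, each an object of numbers: "wx", "wy", "wz": the turn, a rotation vector about the world's x, y, z in degrees; "dx", "dy", "dz": the shift along the world's x, y, z in m; "gripper": the finger opening in m, from 0 to 0.0854. In form: [{"wx": .., "wy": .., "wz": .., "dx": .., "dy": .., "dz": .., "gripper": ..}, ...]. A call has exactly 5 rows; each row is the pose to reach, as a shift and turn from the pose commanded when the call began; what a row does not reach only later rows make up. A row lasts 1/12 s, in which the tool goes at most 41.7 mm and 7.16 degrees, less where a joint would pass 70% of its speed; a pose out of reach is approached as far as the arm can. A call with a gripper value outside its range is refused whole. The fingers move at their own pace and stop on an object; the grip force is fixed at half the most. Time passes only in rows, so rows that repeat a pose let the fingers close, or fill a call up. It gives the time, the measured TCP pose, the force, the opening and the grip force at its end, in the units of the state.
- ctrl.read_state(): the state, without advancing time (a new reading comes with each control period).
- ctrl.snapshot(name): name is "scene" or "side" or "wrist"; returns (picture, depth): 400x640x3 uint8, red, green, blue; 400x640 float32, m along the optical axis (not along the pixel's ray), 0 where there is no reading.
- ctrl.camera_model(name): a dict with "fx", "fy", "cx", "cy" (pixels), "rvec" (rotation vector, rad) and "tvec" (3), from world to camera coordinates, as OpenCV has them. Camera axes: x right, y down, z forward; pixel columns grow to the right and rows downward; lengths in m; the calibration is good to about 2 mm. A picture is of the moment at which its call begins: read the wrist's pose just before it. camera_model takes no time and is no camera call; for the wrist camera it gives the pose at the moment of the call.
- ctrl.job_done(): hands the job in; it is judged then, once.
Trained networks look in the newest picture that a camera, given by its name, has taken for a name from the list of things; names that differ only in an ending like _2 or _b are one class to them, and where a whole thing is asked for, a point or a joint stands for the part that bears it (a point fixed in the world has none). Each returns a list of dicts, best first, with "confidence" (0 to 1); they miss things now and then, are a little off and sometimes report something else, mostly with a low value. They report only what shows in the picture. A call takes as long as a camera call. They do not tell look-alikes from the thing itself.
- ctrl.silhouettes(thing, camera): "pixels" (400x640 bool, what is visible of it) and "box" ([left, top, right, bottom] in pixels, round what is visible of it).
- ctrl.landmark_of(thing, camera): "uv" ([column, row] in pixels: a listed point, or the origin of a listed thing).
The state is a dict: "time": time; "joints": joint angles; "joint_velocities": joint speeds; "joint_torque": joint torques, N m; "tool_pos": TCP position; "ee_rot": TCP orientation; "wrist_force": force on the tool from outside, world axes, zero at the start; "moment": the same for the moment, N m; "gripper_width": finger opening in m; "grasp_force": force on a finger pad.
Only numpy, scipy, OpenCV 4.12 (cv2) and the standard library are available. Lean on these libraries where they do the work, as an engineer would, in place of code of your own. Each camera call takes 0.05 s, during which the arm holds its last target. There are 200 camera calls.

### The job

Set the checked bracket that stands alone on the bench back into the empty place of the row on the low shelf (on the paper card), upright, square and in line with its neighbours, bolt end pointing the same way, and let go of it. Then take out of the row the bracket whose bolt stands proud and hold it up to the inspection camera: upright, bolt end facing the lens, the bolt's head about 12 cm straight in front of the glass and level with its centre; finish there, keeping still and still holding it. Do not drop a bracket or touch the camera, and leave the other two brackets, the trays, the driver and the wrench where they are.

Things in the scene. Friction and masses are not known exactly. Their poses are not given: they have to be found in the camera images.
- checked_mid (a point): Slate grey plastic bracket, the checked one, alone on the bench: foot plate 100 (x) x 44 (y) x 12 high with an upright web 16 thick (x) x 40 wide (y) in its middle, 96 high in all. Point: its centre, 48 above the underside; x points to its bolt end, z up. Hex bolt 38 from the middle, top of head 25 above the underside; ribs up to 36. Grip the bare web across its 16 mm, e.g. 30 above the point. About 250 g.
- checked_bolt (a point): Centre of the bolt head of the checked bracket: 38 along x from its middle, 21 above its underside.
- proud_mid (a point): Slate grey plastic bracket, in the row on the shelf, whose bolt stands proud: foot plate 100 (x) x 44 (y) x 12 high with an upright web 16 thick (x) x 40 wide (y) in its middle, 96 high in all. Point: its centre, 48 above the underside; x points to its bolt end, z up. Hex bolt 38 from the middle, top of head 48 above the underside; ribs up to 36. Grip the bare web across its 16 mm, e.g. 30 above the point. About 250 g.
- proud_bolt (a point): Centre of the proud bolt's head, on the bracket with the proud bolt: 38 along that bracket's x from its middle, 44 above its underside (4 below its centre point). Same axes as the bracket.
- plain_a_mid (a point): Another bracket in the row, to stay where it is; same as the checked one (bolt screwed home), same point and axes.
- plain_b_mid (a point): Another bracket in the row, to stay where it is; same as the checked one (bolt screwed home), same point and axes.
- place (a point): Middle of the empty place in the row, on the shelf board: a bracket stands here with its underside centred on this point and its x along this x. A white paper card 90 x 40, lying flat, marks it; the bracket goes on top of the card. The four places are 60 apart along y. z up.
- rack: Low plywood shelf, fixed: board 140 (x) x 260 (y), its surface 40 above the bench; a 12 thick cheek at either end rises 20 above the board. Origin under its centre at bench level; the row runs along its y, all bolt ends point to its +x.
- lens (a point): Centre of the front glass of the inspection camera (white box 65 x 50 x 50 with black lens barrel of 42 diameter, on an aluminium post on a steel foot, fixed during the job). The camera looks level along the -x axis of this point, so what it looks at has negative x here; z up, y sideways. 
- camstand: The camera's stand, fixed: steel foot plate 130 (x) x 110 (y) x 16, its middle 30 along +x from the origin; the post, 18 thick, 376 high, stands 60 along +x from the origin. Origin at bench level, 43 behind the lens glass.
- tray_screws: White plastic tray of screws, 120 x 160 x 35; a bystander. Origin: centre of its underside.
- tray_washers: White plastic tray of washers, 120 x 160 x 35; a bystander. Origin: centre of its underside.
- driver: Red and black cordless driver standing on its battery, about 205 high; a bystander. Origin: centre of its underside.
- wrench: Steel wrench lying flat on the bench; a bystander.
There are look-alikes about, which are no part of the job. Leave any blue, orange or red look-alike of the part that bears plain_a_mid alone.

How it is judged:
On the way, in this order (a step that is already met when the one before it is completed fails the run):
1. the checked bracket stands in the empty place of the row, let go (x of checked_mid in the frame of place between -0.012 and 0.012 m and y of checked_mid in the frame of place between -0.01 and 0.01 m and z of checked_mid in the frame of place between 0.042 and 0.054 m and angle between the x axis of checked_mid and the x axis of place, either way round below 0.15 rad and angle between checked_mid's own z axis and vertical below 0.1 rad and x of checked_bolt in the frame of place above 0.02 m and contact force between the fingers and checked below 0.05 N and linear speed of checked below 0.02 m/s), for 0.3 s.
2. the bracket with the proud bolt is held before the camera (x of proud_bolt in the frame of lens between -0.145 and -0.095 m and y of proud_bolt in the frame of lens between -0.015 and 0.015 m and z of proud_bolt in the frame of lens between -0.015 and 0.015 m and x of proud_mid in the frame of lens below -0.125 m and angle between the x axis of proud_mid and the x axis of lens, either way round below 0.2 rad and angle between proud_mid's own z axis and vertical below 0.17 rad and contact force between the fingers and proud above 1 N and contact force between proud and camstand below 0.05 N and linear speed of proud below 0.03 m/s), for 0.2 s.
At the end, for the whole second after the job is handed in: Checked bracket released in its place (12 mm in depth, 10 mm along the row, 8 deg, upright). Proud-bolt bracket held still in the air: bolt head 95-145 mm before the glass, within 15 mm of the lens axis, upright within 10 deg, facing within 11 deg. Other brackets within 15 mm, bystanders 30 mm (all of step 1 and all of step 2 and distance of each of plain_a_mid, plain_b_mid from where it was at the start of the episode below 0.015 m and angle between each of plain_a_mid, plain_b_mid's own z axis and vertical below 0.1 rad and distance of each of tray_screws, tray_washers, driver, wrench from where it was at the start of the episode below 0.03 m); the arm keeps its last pose, push and grip.
It fails at once if one of the other two brackets, the trays, the driver or the wrench was pushed away or knocked over (distance of any of plain_a_mid, plain_b_mid from where it was at the start of the episode above 0.03 m or angle between any of plain_a_mid, plain_b_mid's own z axis and vertical above 0.5 rad or distance of any of tray_screws, tray_washers, driver, wrench from where it was at the start of the episode above 0.04 m).
It fails at once if the camera or its stand was touched (contact force between anything else and camstand above 3 N).
It fails at once if a bracket was dropped: it was in the air more than 25 mm above the shelf with no finger on it ((z of checked_mid in the frame of place above 0.073 m and contact force between the fingers and checked below 0.02 N) or (z of proud_mid in the frame of place above 0.073 m and contact force between the fingers and proud below 0.02 N)).
It also fails if it takes over 58 s, if anything falls off the work surface, if the arm or the gripper's body presses on something with over 40 N, if the wrist force passes 120 N, or if a joint passes its speed limit or range.

## Working session

There is one attempt and no reset: what is moved stays moved. The work goes in short steps, Python scripts to look and compute and a shell command to move; the robot and the scene stay as the last step left them, time stands still between calls to the robot, and variables do not carry over. Pictures are saved under pics/ and viewed, at most 10 in all, crops included, and the job is handed in when it is done.

```bash
mkdir -p pics
cat > h.py <<'E'
import numpy as np, cv2
from cell import ctrl
from scipy.spatial.transform import Rotation as R
def cam(n):
    m=ctrl.camera_model(n); K=np.array([[m['fx'],0,m['cx']],[0,m['fy'],m['cy']],[0,0,1.]])
    return K,cv2.Rodrigues(np.array(m['rvec'],float))[0],np.array(m['tvec'],float).ravel()
def cloud(n,d):
    K,r,t=cam(n); v,u=np.mgrid[0:400,0:640]
    p=np.stack([(u-K[0,2])/K[0,0]*d,(v-K[1,2])/K[1,1]*d,d],-1)
    return (p-t)@r
def ray_z(n,uv,z):
    K,r,t=cam(n); d=r.T@np.array([(uv[0]-K[0,2])/K[0,0],(uv[1]-K[1,2])/K[1,1],1]); c=-r.T@t
    return c+d*(z-c[2])/d[2]
def snap(n,name=None):
    p,d=ctrl.snapshot(n)
    if name: cv2.imwrite('pics/'+name,p[...,::-1])
    return p,d,cloud(n,d)
np.set_printoptions(precision=4,suppress=True)
E
python3 - <<'E'
from h import *
A={}
for n in('scene','side'):
    p,d,c=snap(n,n+'.png')
    for th in ['checked_mid','proud_bolt','place','rack','lens','camstand','tray_screws','driver','wrench']:
        for o in ctrl.landmark_of(th,n)[:5]:
            u,v=np.round(o['uv']).astype(int); print(n,th,u,v,round(o['confidence'],2),c[min(v,399),min(u,639)])
print(ctrl.read_state())
E
```

```text
scene checked_mid 342 206 0.69 [0.5306 0.0835 0.0702]
scene proud_bolt 273 250 0.89 [ 0.5295 -0.1979  0.0821]
scene place 251 260 0.88 [ 0.4893 -0.2553  0.0393]
scene rack 260 264 0.78 [ 0.5181 -0.2425  0.0379]
scene lens 402 122 0.68 [0.5048 0.3673 0.2575]
scene lens 398 170 0.5 [0.5061 0.3977 0.0169]
scene camstand 399 172 0.63 [0.5148 0.394  0.0152]
scene tray_screws 411 236 0.82 [0.7456 0.1906 0.0296]
scene driver 444 198 0.7 [0.7197 0.3894 0.0465]
scene wrench 299 324 0.59 [ 0.7334 -0.2668  0.0092]
scene wrench 353 216 0.55 [0.5586 0.1112 0.0217]
side checked_mid 306 248 0.87 [0.5056 0.116  0.0708]
side proud_bolt 329 192 0.61 [ 0.5271 -0.1822  0.0892]
side proud_bolt 345 211 0.54 [ 0.4576 -0.1161  0.0659]
side proud_bolt 268 237 0.29 [0.4793 0.4066 0.2863]
side place 347 198 0.55 [ 0.4728 -0.2016  0.0654]
side rack 344 209 0.85 [ 0.4611 -0.117   0.0718]
side rack 268 236 0.62 [0.4808 0.4028 0.286 ]
side lens 267 234 0.7 [0.4853 0.397  0.2863]
side camstand 270 345 0.84 [0.4878 0.4216 0.0179]
side tray_screws 216 277 0.89 [0.7177 0.2324 0.0163]
side driver 183 337 0.61 [0.6618 0.479  0.0481]
side wrench 280 196 0.61 [ 0.7276 -0.2577  0.0101]
{'time': 1.0, 'joints': array([-1.168 ,  0.4231,  1.6299,  0.    ,  1.0886, -0.019 ]), 'joint_velocities': array([-0.0022,  0.002 ,  0.0011, -0.0007,  0.0006, -0.0001]), 'joint_torque': array([ -0.0028, -55.7362, -28.215 ,  -0.0003,   0.0007,  -0.    ]), 'tool_pos': array([ 0.2559, -0.5702,  0.3039]), 'ee_rot': array([ 0.9778,  0.2093,  0.    , -0.    ]), 'wrist_force': array([ 0.5518,  0.0882, -0.4996]), 'moment': array([ 0.0112, -0.0216, -0.0267]), 'grasp_force': 0.0, 'gripper_width': 0.08522331058654659}
```

```bash
sleep 8; ls pics
```

```text
scene.png
side.png
```

View pics/scene.png

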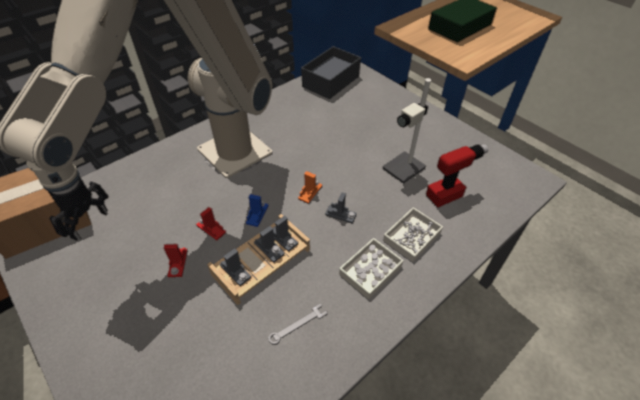

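View pics/side.png

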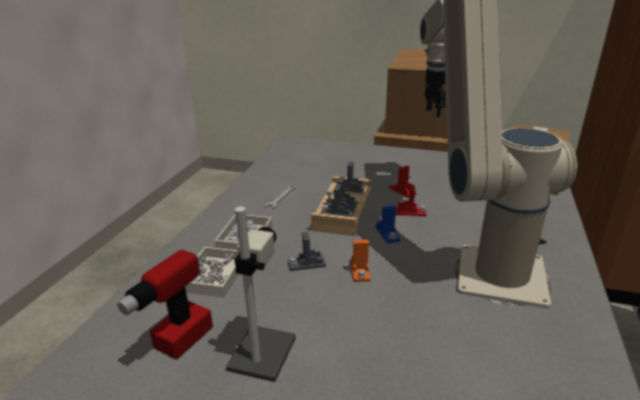

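The scene shows the row with a gap at (255,258): one bracket on the left at (235,268), two on the right at (268,245) and (287,233). The checked bracket is at (342,207) and the camera at (410,115). Next I'll fit the geometry from depth.

Run:
```python
from h import *
st=ctrl.read_state(); Rt=R.from_quat(st['ee_rot']).as_matrix(); K,r,t=cam('wrist')
print('wristcam in tool: pos',Rt.T@(-r.T@t-st['tool_pos']),'axes',Rt.T@r.T,K[0,0])
P={n:snap(n) for n in('scene','side')}
for n in P:
    p,d,c=P[n]; ok=d>0
    g=p.astype(int); 
    def rep(tag,m,rect=True):
        q=c[m&ok]; 
        if len(q)<8: print(n,tag,len(q)); return
        b=cv2.minAreaRect(q[:,:2].astype(np.float32)*1000)
        print(n,tag,len(q),'mean',q.mean(0),'med',np.median(q,0),'rect',np.round(b[0],1),np.round(b[1],1),round(b[2],1))
    X,Y,Z=c[...,0],c[...,1],c[...,2]
    rep('checkedtop',(abs(X-.53)<.07)&(abs(Y-.1)<.07)&(Z>.085)&(Z<.105)&(g.max(2)-g.min(2)<40))
    rep('checkedfoot',(abs(X-.53)<.09)&(abs(Y-.1)<.07)&(Z>.007)&(Z<.04)&(g.max(2)-g.min(2)<40))
    rep('rack',(abs(X-.5)<.15)&(abs(Y+.2)<.22)&(Z>.033)&(Z<.15)&(X>.41))
    rep('webtops',(abs(X-.5)<.08)&(abs(Y+.2)<.18)&(Z>.125)&(Z<.145))
    N=(abs(X-.5)<.2)&(abs(Y-.42)<.15)
    rep('foot',N&(Z>.011)&(Z<.024))
    rep('post',N&(Z>.06)&(Z<.22)); rep('posttop',N&(Z>.32)&(Z<.38))
    rep('camwhite',N&(Z>.22)&(Z<.33)&(g.min(2)>110)); rep('camblack',N&(Z>.22)&(Z<.33)&(g.max(2)<70))
    for th in('lens','camstand'):
        for o in ctrl.landmark_of(th,n)[:2]: print(th,o['uv'],o['confidence'],ray_z(n,o['uv'],0.0))
# triangulate lens
```

```text
wristcam in tool: pos [ 0.0838  0.0001 -0.0691] axes [[ 0.0008 -0.9453 -0.3261]
 [ 1.      0.0008 -0.    ]
 [ 0.0003 -0.3261  0.9453]] 314.78256910650794
scene checkedtop 60 mean [0.5177 0.0929 0.0954] med [0.5179 0.0928 0.0962] rect [515.5  95.1] [16.5 44.1] 27.1
scene checkedfoot 331 mean [0.5189 0.0927 0.0185] med [0.5219 0.0936 0.0158] rect [528.7  98.8] [134.4 171.8] 89.7
scene rack 3822 mean [ 0.5084 -0.2334  0.0605] med [ 0.5035 -0.231   0.0498] rect [ 493.2 -223.2] [146.5 286.5] 1.2
scene webtops 278 mean [ 0.495  -0.2205  0.1347] med [ 0.4963 -0.1971  0.1355] rect [ 493.6 -224. ] [ 20.  218.9] 0.9
scene foot 722 mean [0.5195 0.4243 0.017 ] med [0.5141 0.4241 0.0172] rect [579.9 400.9] [160.1 316.7] 65.7
scene post 579 mean [0.6336 0.4273 0.1655] med [0.678  0.4236 0.1864] rect [597.8 447.8] [204.3 147. ] 0.3
scene posttop 100 mean [0.5063 0.4619 0.3535] med [0.507  0.4605 0.3537] rect [504.3 466.8] [23.7 20.7] 84.5
scene camwhite 187 mean [0.5055 0.4149 0.2862] med [0.507  0.4134 0.2863] rect [504.9 426.4] [86.  50.5] 89.8
scene camblack 158 mean [0.5106 0.3827 0.2679] med [
[... 659 characters left out ...]
 0.7
side foot 2392 mean [0.5168 0.4425 0.0168] med [0.4988 0.4492 0.0169] rect [572.8 387.9] [254.3 234.3] 0.2
side post 3062 mean [0.6437 0.4615 0.1629] med [0.6737 0.4622 0.1773] rect [617.6 438.9] [221.8 149.9] 18.8
side posttop 328 mean [0.498  0.4714 0.3524] med [0.4971 0.4727 0.3529] rect [500.  468.1] [17.8 19.2] 20.4
side camwhite 377 mean [0.4952 0.4192 0.2871] med [0.494  0.4172 0.2864] rect [491.4 417.3] [44.6 92. ] 26.2
side camblack 559 mean [0.4925 0.4625 0.2665] med [0.4919 0.4747 0.2679] rect [499.5 424.4] [ 56.3 121.3] 8.2
lens [270.5, 235.4] 0.77 [ 0.6682 -0.0217  0.    ]
lens [329.3, 190.1] 0.52 [ 0.5794 -0.3666  0.    ]
camstand [267.1, 345.0] 0.68 [0.502  0.4069 0.    ]
```

```bash
python3 -m pendant '[{"dx":0.02,"dy":0.032,"dz":0.005,"wz":6.5},{"dx":0.04,"dy":0.065,"dz":0.01,"wz":13},{"dx":0.06,"dy":0.097,"dz":0.014,"wz":20},{"dx":0.08,"dy":0.13,"dz":0.018,"wz":27},{"dx":0.1,"dy":0.162,"dz":0.022,"wz":33}]'; python3 -m pendant '[{"dx":0.02,"dy":0.034,"dz":0.005,"wz":6.5},{"dx":0.04,"dy":0.068,"dz":0.01,"wz":13},{"dx":0.06,"dy":0.1,"dz":0.014,"wz":20},{"dx":0.08,"dy":0.134,"dz":0.018,"wz":27},{"dx":0.1,"dy":0.168,"dz":0.022,"wz":33}]'; python3 -m pendant '[{"dx":0.02,"dy":0.03},{"dx":0.036,"dy":0.06},{"dx":0.036,"dy":0.06},{"dx":0.036,"dy":0.06},{"dx":0.036,"dy":0.06}]'
python3 - <<'E'
from h import *
p,d,c=snap('wrist','w1.png')
for th in ['proud_bolt','proud_mid','checked_mid','checked_bolt','plain_a_mid','place','rack']:
    for o in ctrl.landmark_of(th,'wrist')[:5]:
        u,v=np.round(o['uv']).astype(int); print(th,u,v,round(o['confidence'],2),c[min(v,399),min(u,639)])
X,Y,Z=c[...,0],c[...,1],c[...,2]; ok=d>0
def rep(tag,m):
    q=c[m&ok]
    if len(q)<8: return print(tag,len(q))
    b=cv2.minAreaRect(q[:,:2].astype(np.float32)*1000); print(tag,len(q),q.mean(0),'rect',np.round(b[0],1),np.round(b[1],1),round(b[2],1))
W=(abs(X-.49)<.04)&(Z>.132)&(Z<.14)
n,l,s,_=cv2.connectedComponentsWithStats((W&ok).astype(np.uint8))
for i in range(1,n):
    if s[i,4]>60: rep('top',l==i)
rep('card',(abs(X-.49)<.06)&(abs(Y+.22)<.14)&(Z>.036)&(Z<.044)&(p.min(2)>165))
rep('rack',(abs(X-.49)<.09)&(abs(Y+.22)<.16)&(Z>.035)&(Z<.15))
E
```

```text
plain_a_mid 203 48 0.88 [ 0.3264 -0.4363  0.084 ]
plain_a_mid 32 29 0.86 [ 0.2803 -0.294   0.0707]
card 0
rack 0validation failed for argument at $[0]...
validation failed for argument at $[0]...
validation failed for argument at $[0]...
```

View pics/w1.png

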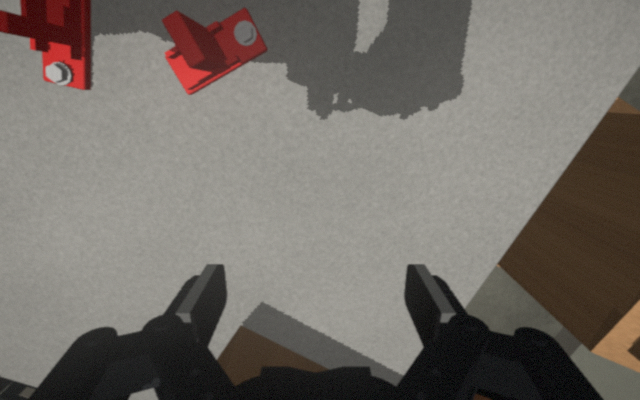

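The calls were refused because every row needs all the keys. The picture shows only the red look-alikes at (215,50) and (60,50), and the arm has not moved. I'll resend with full rows.

```bash
cat > look.py <<'E'
from h import *
import sys
p,d,c=snap('wrist',sys.argv[1])
for th in ['proud_bolt','checked_mid','checked_bolt','place']:
    for o in ctrl.landmark_of(th,'wrist')[:5]:
        u,v=np.round(o['uv']).astype(int); print(th,u,v,round(o['confidence'],2),c[min(v,399),min(u,639)])
X,Y,Z=c[...,0],c[...,1],c[...,2]; ok=d>0
def rep(tag,m):
    q=c[m&ok]
    if len(q)<8: return print(tag,len(q))
    b=cv2.minAreaRect(q[:,:2].astype(np.float32)*1000); print(tag,len(q),q.mean(0),'rect',np.round(b[0],1),np.round(b[1],1),round(b[2],1))
def tops(lo,hi,m):
    n,l,s,_=cv2.connectedComponentsWithStats((m&(Z>lo)&(Z<hi)&ok).astype(np.uint8))
    for i in range(1,n):
        if s[i,4]>60: rep('top',l==i)
tops(.132,.14,(abs(X-.49)<.04)&(abs(Y+.22)<.15))
tops(.092,.1,(abs(X-.513)<.06)&(abs(Y-.097)<.06))
rep('card',(abs(X-.49)<.06)&(abs(Y+.22)<.14)&(Z>.036)&(Z<.044)&(p.min(2)>165))
rep('rack',(abs(X-.49)<.09)&(abs(Y+.22)<.16)&(Z>.035)&(Z<.15))
E
python3 -m pendant '[{"wx":0,"wy":0,"gripper":0.085,"dx":0.02,"dy":0.032,"dz":0.005,"wz":6.5},{"wx":0,"wy":0,"gripper":0.085,"dx":0.04,"dy":0.065,"dz":0.01,"wz":13},{"wx":0,"wy":0,"gripper":0.085,"dx":0.06,"dy":0.097,"dz":0.014,"wz":20},{"wx":0,"wy":0,"gripper":0.085,"dx":0.08,"dy":0.13,"dz":0.018,"wz":27},{"wx":0,"wy":0,"gripper":0.085,"dx":0.1,"dy":0.162,"dz":0.022,"wz":33}]'; python3 -m pendant '[{"wx":0,"wy":0,"gripper":0.085,"dx":0.02,"dy":0.034,"dz":0.005,"wz":6.5},{"wx":0,"wy":0,"gripper":0.085,"dx":0.04,"dy":0.068,"dz":0.01,"wz":13},{"wx":0,"wy":0,"gripper":0.085,"dx":0.06,"dy":0.1,"dz":0.014,"wz":20},{"wx":0,"wy":0,"gripper":0.085,"dx":0.08,"dy":0.134,"dz":0.018,"wz":27},{"wx":0,"wy":0,"gripper":0.085,"dx":0.1,"dy":0.168,"dz":0.022,"wz":33}]'; python3 -m pendant '[{"wx":0,"wy":0,"wz":0,"dz":0,"gripper":0.085,"dx":0.02,"dy":0.03},{"wx":0,"wy":0,"wz":0,"dz":0,"gripper":0.085,"dx":0.036,"dy":0.06},{"wx":0,"wy":0,"wz":0,"dz":0,"gripper":0.085,"dx":0.036,"dy":0.06},{"wx":0,"wy":0,"wz":0,"dz":0,"gripper":0.085,"dx":0.036,"dy":0.06},{"wx":0,"wy":0,"wz":0,"dz":0,"gripper":0.085,"dx":0.036,"dy":0.06}]'
python3 look.py w2.png
```

```text
time: 2.12
tool_pos: [0.3564, -0.4066, 0.3262]
ee_rot: [0.877, 0.481, 0.0, 0.0]
wrist_force: [1.1, -0.7, -0.7]
gripper_width: 0.085
grasp_force: 0.0
time: 2.53
tool_pos: [0.4565, -0.2385, 0.3484]
ee_rot: [0.704, 0.71, 0.0, 0.0]
wrist_force: [1.3, -0.3, -0.4]
gripper_width: 0.0853
grasp_force: 0.0
time: 2.95
tool_pos: [0.4917, -0.1803, 0.3479]
ee_rot: [0.706, 0.708, -0.0, -0.0]
wrist_force: [0.0, -0.2, -0.1]
gripper_width: 0.085
grasp_force: 0.0
proud_bolt 348 186 0.77 [ 0.527  -0.1926  0.0869]
checked_bolt 318 282 0.38 [ 0.4947 -0.294   0.1173]
place 315 226 0.61 [ 0.4911 -0.2603  0.0402]
top 808 [ 0.4893 -0.1333  0.1348] rect [ 489.4 -133.9] [15.9 40. ] 3.6
top 668 [ 0.4925 -0.1901  0.1349] rect [ 492.5 -190.6] [15.9 39.8] 2.6
top 474 [ 0.4928 -0.3123  0.1347] rect [ 492.9 -313.6] [16.  40.6] 4.1
card 4265 [ 0.4843 -0.2574  0.0394] rect [ 490.  -224.5] [120. 260.] 0.0
rack 25342 [ 0.4923 -0.209   0.0557] rect [ 492.6 -224.1] [140.2 284.4] 2.1
```

View pics/w2.png

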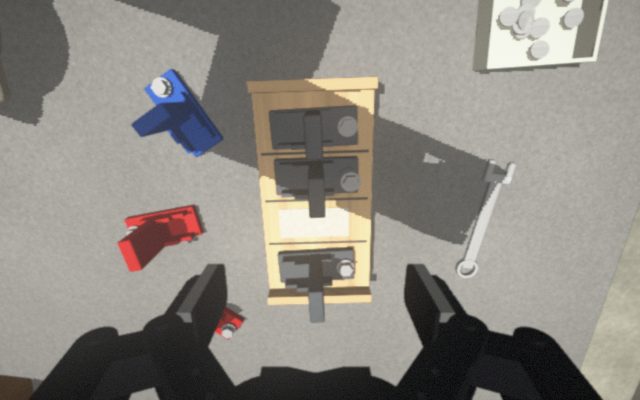

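The wrist view shows all row bolts pointing to +x (right), with the gap card at (313,223). The proud bolt is probably the second bracket, at (348,181). I'll check that by depth and fit the card, then go to the checked bracket.

```bash
python3 - <<'E'
from h import *
p,d,c=snap('wrist')
for u,v in((347,127),(349,181),(345,269)):
    print('bolt',c[v,u],np.percentile(c[v-4:v+5,u-4:u+5,2],[10,50,90]))
m=(p.min(2)>150); m[:195]=0;m[250:]=0;m[:,:265]=0;m[:,365:]=0
n,l,s,_=cv2.connectedComponentsWithStats(m.astype(np.uint8)); i=1+s[1:,4].argmax()
q=np.array([ray_z('wrist',(u,v),.04)[:2]*1000 for v,u in zip(*np.where(l==i))],np.float32); print('card',len(q),cv2.minAreaRect(q))
X,Y,Z=c[...,0],c[...,1],c[...,2]
# rack long edges: board right/left edge slope
e=[]
for y in np.arange(-.33,-.11,.01):
    k=(abs(Y-y)<.003)&(Z>.034)&(Z<.044)&(abs(X-.49)<.09)
    if k.sum()>20: e.append((y,X[k].min(),X[k].max()))
e=np.array(e); print(np.degrees(-np.polyfit(e[:,0],e[:,1],1)[0]),np.degrees(-np.polyfit(e[:,0],e[:,2],1)[0]),np.median(e[:,1:].mean(1)))
E
python3 -m pendant '[{"wx":0,"wy":0,"gripper":0.085,"dx":0.004,"dy":0.04,"dz":-0.005,"wz":5},{"wx":0,"wy":0,"gripper":0.085,"dx":0.008,"dy":0.08,"dz":-0.01,"wz":10},{"wx":0,"wy":0,"gripper":0.085,"dx":0.012,"dy":0.12,"dz":-0.015,"wz":15},{"wx":0,"wy":0,"gripper":0.085,"dx":0.016,"dy":0.16,"dz":-0.02,"wz":20},{"wx":0,"wy":0,"gripper":0.085,"dx":0.02,"dy":0.2,"dz":-0.025,"wz":25}]'; python3 -m pendant '[{"wx":0,"wy":0,"wz":0,"gripper":0.085,"dx":0,"dy":0.035,"dz":-0.01},{"wx":0,"wy":0,"wz":0,"gripper":0.085,"dx":0,"dy":0.07,"dz":-0.02},{"wx":0,"wy":0,"wz":0,"gripper":0.085,"dx":0,"dy":0.1,"dz":-0.025},{"wx":0,"wy":0,"wz":0,"gripper":0.085,"dx":0,"dy":0.1,"dz":-0.025},{"wx":0,"wy":0,"wz":0,"gripper":0.085,"dx":0,"dy":0.1,"dz":-0.025}]'
python3 look.py w3.png
python3 - <<'E'
from h import *
print(ctrl.read_state()['joints'])
for th in ('lens','camstand'):
    for o in ctrl.landmark_of(th,'wrist')[:3]: print(th,o['uv'],o['confidence'])
E
```

```text
bolt [ 0.526  -0.1323  0.0639] [0.0631 0.0641 0.065 ]
bolt [ 0.5278 -0.1871  0.0873] [0.0859 0.0869 0.0878]
bolt [ 0.5296 -0.3098  0.0644] [0.063  0.0641 0.065 ]
time: 3.67
tool_pos: [0.5118, 0.0209, 0.3229]
ee_rot: [0.535, 0.845, 0.0, 0.0]
wrist_force: [0.4, -0.1, -0.7]
gripper_width: 0.0851
grasp_force: 0.0
time: 4.08
tool_pos: [0.5117, 0.1207, 0.2975]
ee_rot: [0.535, 0.845, -0.0, -0.0]
wrist_force: [-0.1, 0.1, 0.4]
gripper_width: 0.085
grasp_force: 0.0
checked_mid 307 198 0.56 [0.5074 0.111  0.0957]
checked_bolt 341 190 0.6 [0.5466 0.1139 0.0243]
top 691 [0.5137 0.0957 0.0951] rect [514.   94.8] [15.9 40. ] 27.7
card 264 [ 0.5022 -0.1899  0.0394] rect [ 500.7 -202.1] [203.6  44. ] 52.6
rack 3745 [ 0.5154 -0.1197  0.0503] rect [ 491.4 -177.7] [140.1 195.2] 2.1
[ 0.205   0.2851  1.8537 -0.0002  1.0024 -0.2323]Traceback (most recent call last):
  File "<stdin>", line 7, in <module>
  File "h.py", line 12, in ray_z
    K,r,t=cam(n); d=r.T@np.array([(uv[0]-K[0,2])/K[0,0],(uv[1]-K[1,2])/K[1,1],1]); c=-r.T@t
          ~~~^^^
  File "h.py", line 5, in cam
    m=ctrl.camera_model(n); K=np.array([[m['fx'],0,m['cx']],[0,m['fy'],m['cy']],[0,0,1.]])
ValueError: time passes only in moves, steps and waits
```

View pics/w3.png

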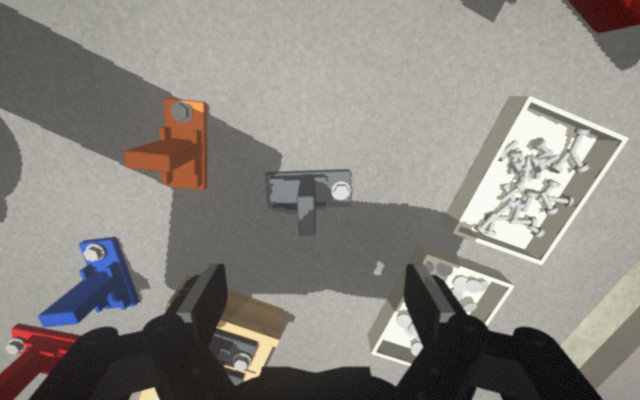

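The view confirms the second row bracket is the proud one (head at 0.087, the others at 0.064). The checked bracket is at (307,195) with its bolt at (341,190), to the right along tool +y. I'll descend and grip.

```bash
python3 -m pendant '[{"wx":0,"wy":0,"wz":2.5,"gripper":0.085,"dx":0.002,"dy":-0.025,"dz":-0.02},{"wx":0,"wy":0,"wz":2.5,"gripper":0.085,"dx":0.002,"dy":-0.025,"dz":-0.055},{"wx":0,"wy":0,"wz":2.5,"gripper":0.085,"dx":0.002,"dy":-0.025,"dz":-0.09},{"wx":0,"wy":0,"wz":2.5,"gripper":0.085,"dx":0.002,"dy":-0.025,"dz":-0.125},{"wx":0,"wy":0,"wz":2.5,"gripper":0.085,"dx":0.002,"dy":-0.025,"dz":-0.15}]'; python3 -m pendant '[{"wx":0,"wy":0,"wz":0,"gripper":0.085,"dx":0,"dy":0,"dz":-0.01},{"wx":0,"wy":0,"wz":0,"gripper":0.085,"dx":0,"dy":0,"dz":-0.015},{"wx":0,"wy":0,"wz":0,"gripper":0.03,"dx":0,"dy":0,"dz":-0.015},{"wx":0,"wy":0,"wz":0,"gripper":0.01,"dx":0,"dy":0,"dz":-0.015},{"wx":0,"wy":0,"wz":0,"gripper":0.0,"dx":0,"dy":0,"dz":-0.015}]'; python3 -m pendant '[{"wx":0,"wy":0,"wz":0,"gripper":0.0,"dx":0,"dy":0,"dz":0},{"wx":0,"wy":0,"wz":0,"gripper":0.0,"dx":0,"dy":0,"dz":0},{"wx":0,"wy":0,"wz":0,"gripper":0.0,"dx":0,"dy":0,"dz":0},{"wx":0,"wy":0,"wz":0,"gripper":0.0,"dx":0,"dy":0,"dz":0},{"wx":0,"wy":0,"wz":0,"gripper":0.0,"dx":0,"dy":0,"dz":0}]'
```

```text
time: 4.85
tool_pos: [0.5131, 0.0938, 0.1457]
ee_rot: [0.518, 0.855, -0.0, -0.001]
wrist_force: [-1.0, -0.4, -0.4]
gripper_width: 0.0848
grasp_force: 0.0
time: 5.27
tool_pos: [0.515, 0.0949, 0.1345]
ee_rot: [0.518, 0.856, 0.001, 0.001]
wrist_force: [-0.2, -0.0, 0.1]
gripper_width: 0.0507
grasp_force: 0.0
time: 5.68
tool_pos: [0.5144, 0.0949, 0.134]
ee_rot: [0.517, 0.856, 0.0, 0.001]
wrist_force: [-1.2, -0.7, 7.8]
gripper_width: 0.0152
grasp_force: 59.8
```

```bash
python3 -m pendant '[{"wx":0,"wy":0,"wz":0,"gripper":0.0,"dx":0,"dy":0,"dz":0.02},{"wx":0,"wy":0,"wz":0,"gripper":0.0,"dx":0,"dy":0,"dz":0.055},{"wx":0,"wy":0,"wz":-4,"gripper":0.0,"dx":0,"dy":0,"dz":0.095},{"wx":0,"wy":0,"wz":-8,"gripper":0.0,"dx":0,"dy":-0.01,"dz":0.13},{"wx":0,"wy":0,"wz":-12,"gripper":0.0,"dx":0,"dy":-0.03,"dz":0.16}]'; python3 -m pendant '[{"wx":0,"wy":0,"wz":-4,"gripper":0.0,"dx":-0.004,"dy":-0.03,"dz":0.02},{"wx":0,"wy":0,"wz":-8,"gripper":0.0,"dx":-0.008,"dy":-0.065,"dz":0.03},{"wx":0,"wy":0,"wz":-11,"gripper":0.0,"dx":-0.012,"dy":-0.1,"dz":0.03},{"wx":0,"wy":0,"wz":-13.5,"gripper":0.0,"dx":-0.016,"dy":-0.135,"dz":0.03},{"wx":0,"wy":0,"wz":-13.5,"gripper":0.0,"dx":-0.02,"dy":-0.17,"dz":0.03}]'; python3 -m pendant '[{"wx":0,"wy":0,"wz":0,"gripper":0.0,"dx":0,"dy":-0.035,"dz":0},{"wx":0,"wy":0,"wz":0,"gripper":0.0,"dx":0,"dy":-0.07,"dz":0},{"wx":0,"wy":0,"wz":0,"gripper":0.0,"dx":0,"dy":-0.105,"dz":0},{"wx":0,"wy":0,"wz":0,"gripper":0.0,"dx":-0.001,"dy":-0.135,"dz":0},{"wx":0,"wy":0,"wz":0,"gripper":0.0,"dx":-0.001,"dy":-0.149,"dz":0}]';  python3 -m pendant '[{"wx":0,"wy":0,"wz":0,"gripper":0.0,"dx":0,"dy":0,"dz":0},{"wx":0,"wy":0,"wz":0,"gripper":0.0,"dx":0,"dy":0,"dz":0},{"wx":0,"wy":0,"wz":0,"gripper":0.0,"dx":0,"dy":0,"dz":0},{"wx":0,"wy":0,"wz":0,"gripper":0.0,"dx":0,"dy":0,"dz":0},{"wx":0,"wy":0,"wz":0,"gripper":0.0,"dx":0,"dy":0,"dz":0}]'
cat > place.py <<'E'
from h import *
import sys
p,d,c=snap('wrist',sys.argv[1]); X,Y,Z=c[...,0],c[...,1],c[...,2]; ok=d>0
st=ctrl.read_state(); tp=st['tool_pos']; T=R.from_quat(st['ee_rot']).as_matrix(); print('tcp',tp,'yaw',np.degrees(np.arctan2(T[1,1],T[0,1])),st['joints'])
def rep(tag,m):
    q=c[m&ok]
    if len(q)<20: return print(tag,len(q))
    b=cv2.minAreaRect(q[:,:2].astype(np.float32)*1000); print(tag,len(q),q.mean(0),np.round(b[0],1),np.round(b[1],1),round(b[2],1))
for y in(-.134,-.191,-.314): rep('top',(abs(X-.49)<.03)&(abs(Y-y)<.028)&(Z>.132)&(Z<.14))
rep('rack',(abs(X-.49)<.09)&(abs(Y+.22)<.16)&(Z>.035)&(Z<.066))
und=tp[2]-.132
rep('heldfoot',(Z>und+.006)&(Z<und+.018)&(abs(X-tp[0])<.08)&(abs(Y-tp[1])<.06))
rep('heldtop',(Z>und+.09)&(Z<und+.1)&(abs(X-tp[0])<.012)&(abs(Y-tp[1])<.05))
rep('heldbolt',(Z>und+.019)&(Z<und+.03)&(X-tp[0]>.026)&(X-tp[0]<.055)&(abs(Y-tp[1])<.02))
for n in('scene','side'):
    P,D,C=snap(n); a=C[(D>0)&(abs(C[...,0]-tp[0])<.09)&(abs(C[...,1]-tp[1])<.06)&(C[...,2]>und-.02)&(C[...,2]<und+.055)]
    if len(a)>20:
        b=cv2.minAreaRect(a[:,:2].astype(np.float32)*1000); print(n,'held',len(a),a.min(0),a.max(0),b)
E
python3 place.py w4.png
```

```text
time: 6.1
tool_pos: [0.5138, 0.0658, 0.2953]
ee_rot: [0.605, 0.796, 0.001, 0.0]
wrist_force: [0.9, 0.9, -2.4]
gripper_width: 0.0154
grasp_force: 59.4
time: 6.52
tool_pos: [0.493, -0.1065, 0.3232]
ee_rot: [0.694, 0.72, 0.0, 0.0]
wrist_force: [0.2, 0.4, -3.8]
gripper_width: 0.0154
grasp_force: 59.4
time: 6.93
tool_pos: [0.4922, -0.2573, 0.3227]
ee_rot: [0.694, 0.72, -0.0, 0.0]
wrist_force: [0.2, 0.4, -3.1]
gripper_width: 0.015
grasp_force: 59.3
time: 7.35
tool_pos: [0.493, -0.2529, 0.3229]
ee_rot: [0.693, 0.721, 0.0, -0.0]
wrist_force: [-0.3, 0.5, -2.9]
gripper_width: 0.0154
grasp_force: 59.3
tcp [ 0.493  -0.2531  0.323 ] yaw 2.250994828422014 [-0.4958  0.2972  1.7709  0.0001  1.0736 -0.5352]
top 1281 [ 0.4896 -0.1334  0.1349] [ 489.6 -133.7] [16.  39.6] 3.7
top 1006 [ 0.4929 -0.1901  0.135 ] [ 493.1 -190.6] [15.5 38.9] 1.9
top 0
rack 21452 [ 0.4915 -0.1752  0.0444] [ 493.1 -226.5] [140.4 277.5] 2.2
heldfoot 5742 [ 0.4923 -0.2497  0.2009] [ 492.9 -252.2] [100.   44.3] 2.1
heldtop 3882 [ 0.493  -0.25    0.2844] [ 493.9 -252.2] [24.  40.7] 5.0
heldbolt 541 [ 0.5306 -0.2504  0.2128] [ 530.8 -251.1] [15.5 18.3] 30.3
scene held 497 [ 0.445  -0.276   0.1897] [ 0.5458 -0.2283  0.2458] ((494.5796203613281, -252.9184112548828), (101.18744659423828, 44.66530990600586), 3.2138147354125977)
side held 413 [ 0.4406 -0.2756  0.1891] [ 0.5387 -0.2232  0.2456] ((489.64569091796875, -249.59873962402344), (52.264652252197266, 98.15769958496094), 89.5706787109375)
```

View pics/w4.png

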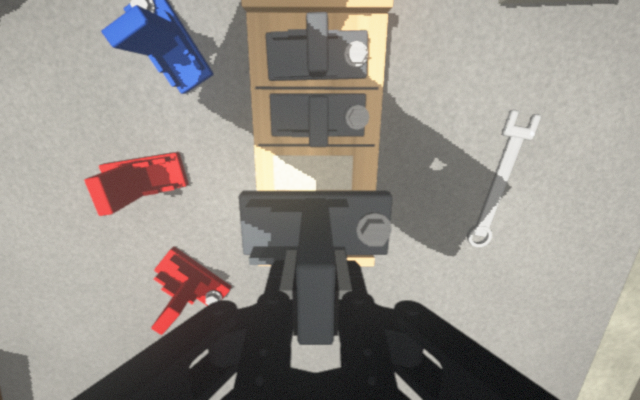

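The held bracket is at (315,225) px: centre (0.493,-0.252), yaw 2.1°, bolt to the right, and the card is visible beneath it. It matches the place (0.4935,-0.2535, 2.1°), so I'll lower.

```bash
python3 -m pendant '[{"wx":0,"wy":0,"wz":0,"gripper":0.0,"dx":0.0005,"dy":-0.001,"dz":-0.02},{"wx":0,"wy":0,"wz":0,"gripper":0.0,"dx":0.0005,"dy":-0.001,"dz":-0.05},{"wx":0,"wy":0,"wz":0,"gripper":0.0,"dx":0.0005,"dy":-0.001,"dz":-0.08},{"wx":0,"wy":0,"wz":0,"gripper":0.0,"dx":0.0005,"dy":-0.001,"dz":-0.11},{"wx":0,"wy":0,"wz":0,"gripper":0.0,"dx":0.0005,"dy":-0.001,"dz":-0.125}]'; python3 -m pendant '[{"wx":0,"wy":0,"wz":0,"gripper":0.0,"dx":0,"dy":0,"dz":-0.008},{"wx":0,"wy":0,"wz":0,"gripper":0.0,"dx":0,"dy":0,"dz":-0.015},{"wx":0,"wy":0,"wz":0,"gripper":0.0,"dx":0,"dy":0,"dz":-0.02},{"wx":0,"wy":0,"wz":0,"gripper":0.0,"dx":0,"dy":0,"dz":-0.022},{"wx":0,"wy":0,"wz":0,"gripper":0.0,"dx":0,"dy":0,"dz":-0.022}]'
python3 place.py w5.png
```

```text
time: 7.92
tool_pos: [0.4921, -0.2541, 0.1948]
ee_rot: [0.693, 0.721, -0.001, -0.002]
wrist_force: [0.1, 0.1, -3.5]
gripper_width: 0.0154
grasp_force: 59.2
time: 8.33
tool_pos: [0.4938, -0.2553, 0.1764]
ee_rot: [0.694, 0.72, 0.0, 0.0]
wrist_force: [-0.1, 0.5, -3.0]
gripper_width: 0.0153
grasp_force: 59.2
tcp [ 0.4938 -0.2554  0.1766] yaw 2.168036341333962 [-0.4987  0.5033  1.8632  0.      0.7738 -0.5365]
top 1723 [ 0.4904 -0.1493  0.135 ] [ 490.5 -149.2] [16.   9.4] 2.7
top 4976 [ 0.4927 -0.1893  0.1352] [ 492.7 -190.7] [16.1 39.5] 2.2
top 39 [ 0.495  -0.2934  0.1327] [ 494.2 -293.4] [9.3 1.8] 2.9
rack 45049 [ 0.4914 -0.2005  0.0462] [ 493.6 -243.6] [140.6 244.8] 2.1
heldfoot 7940 [ 0.4917 -0.2456  0.0539] [ 493.5 -255.3] [119.8 101.9] 90.0
heldtop 4267 [ 0.4938 -0.2484  0.1378] [ 493.8 -240.2] [24.  69.6] 0.1
heldbolt 538 [ 0.5315 -0.2529  0.0666] [ 531.8 -253.3] [17.1 16.3] 65.7
scene held 1276 [ 0.4228 -0.3153  0.0263] [ 0.5674 -0.1958  0.0995] ((494.94921875, -255.64126586914062), (144.28863525390625, 119.49728393554688), 0.3302030563354492)
side held 536 [ 0.4203 -0.3149  0.0308] [ 0.564  -0.1954  0.0995] ((492.13983154296875, -255.2478485107422), (143.62660217285156, 119.46449279785156), 0.08317630738019943)
```

```bash
python3 -m pendant '[{"wx":0,"wy":0,"wz":0,"gripper":0.0,"dx":0,"dy":0.001,"dz":-0.001},{"wx":0,"wy":0,"wz":0,"gripper":0.0,"dx":0,"dy":0.001,"dz":-0.001},{"wx":0,"wy":0,"wz":0,"gripper":0.0,"dx":0,"dy":0.001,"dz":-0.002},{"wx":0,"wy":0,"wz":0,"gripper":0.0,"dx":0,"dy":0.001,"dz":-0.002},{"wx":0,"wy":0,"wz":0,"gripper":0.0,"dx":0,"dy":0.001,"dz":-0.002}]'
```

```text
time: 8.9
tool_pos: [0.4935, -0.2542, 0.174]
ee_rot: [0.694, 0.72, 0.0, 0.0]
wrist_force: [-0.4, -0.3, -2.5]
gripper_width: 0.0158
grasp_force: 59.5
```

```bash
python3 -m pendant '[{"wx":0,"wy":0,"wz":0,"gripper":0.0,"dx":0,"dy":0,"dz":-0.0005},{"wx":0,"wy":0,"wz":0,"gripper":0.0,"dx":0,"dy":0,"dz":-0.001},{"wx":0,"wy":0,"wz":0,"gripper":0.0,"dx":0,"dy":0,"dz":-0.0015},{"wx":0,"wy":0,"wz":0,"gripper":0.0,"dx":0,"dy":0,"dz":-0.0015},{"wx":0,"wy":0,"wz":0,"gripper":0.0,"dx":0,"dy":0,"dz":-0.0015}]'
```

```text
time: 9.32
tool_pos: [0.4934, -0.2542, 0.1739]
ee_rot: [0.694, 0.72, 0.0, 0.0]
wrist_force: [-5.6, 3.4, 14.3]
gripper_width: 0.015
grasp_force: 61.9
```

```bash
python3 -m pendant '[{"wx":0,"wy":0,"wz":0,"gripper":0.02,"dx":0,"dy":0,"dz":0.001},{"wx":0,"wy":0,"wz":0,"gripper":0.05,"dx":0,"dy":0,"dz":0.001},{"wx":0,"wy":0,"wz":0,"gripper":0.085,"dx":0,"dy":0,"dz":0.001},{"wx":0,"wy":0,"wz":0,"gripper":0.085,"dx":0,"dy":0,"dz":0.001},{"wx":0,"wy":0,"wz":0,"gripper":0.085,"dx":0,"dy":0,"dz":0.001}]'; python3 -m pendant '[{"wx":0,"wy":0,"wz":0,"gripper":0.085,"dx":0,"dy":0,"dz":0.01},{"wx":0,"wy":0,"wz":0,"gripper":0.085,"dx":0,"dy":0,"dz":0.04},{"wx":0,"wy":0,"wz":0,"gripper":0.085,"dx":0,"dy":0,"dz":0.075},{"wx":0,"wy":0,"wz":0,"gripper":0.085,"dx":0,"dy":0,"dz":0.11},{"wx":0,"wy":0,"wz":0,"gripper":0.085,"dx":0,"dy":0,"dz":0.125}]'; python3 -m pendant '[{"wx":0,"wy":0,"wz":0,"gripper":0.085,"dx":0,"dy":0.03,"dz":0.01},{"wx":0,"wy":0,"wz":0,"gripper":0.085,"dx":0,"dy":0.06,"dz":0.02},{"wx":0,"wy":0,"wz":0,"gripper":0.085,"dx":0,"dy":0.064,"dz":0.02},{"wx":0,"wy":0,"wz":0,"gripper":0.085,"dx":0,"dy":0.064,"dz":0.02},{"wx":0,"wy":0,"wz":0,"gripper":0.085,"dx":0,"dy":0.064,"dz":0.02}]'
sed -i 's/for y in(.*-.314)/for y in(-.134,-.191,-.2525,-.314)/' place.py
python3 place.py w6.png
```

```text
time: 9.73
tool_pos: [0.4934, -0.2542, 0.1733]
ee_rot: [0.694, 0.72, -0.0, -0.0]
wrist_force: [-0.0, -1.1, -0.1]
gripper_width: 0.0674
grasp_force: 0.0
time: 10.15
tool_pos: [0.4948, -0.2549, 0.3035]
ee_rot: [0.694, 0.72, 0.001, 0.003]
wrist_force: [0.8, -0.8, 0.4]
gripper_width: 0.0849
grasp_force: 0.0
time: 10.57
tool_pos: [0.4935, -0.1902, 0.3188]
ee_rot: [0.693, 0.721, -0.0, 0.0]
wrist_force: [0.7, 0.7, -0.4]
gripper_width: 0.0848
grasp_force: 0.0
tcp [ 0.4934 -0.1906  0.3184] yaw 2.1798002715012244 [-0.391   0.2645  1.8287 -0.0004  1.0484 -0.4289]
top 1038 [ 0.4894 -0.1331  0.1345] [ 489.3 -133.9] [15.8 39.7] 2.7
top 817 [ 0.4925 -0.1898  0.1345] [ 492.5 -190.7] [16. 40.] 1.8
top 692 [ 0.4933 -0.2527  0.1344] [ 493.1 -254. ] [15.7 40.8] 2.6
top 559 [ 0.4929 -0.3121  0.1345] [ 492.8 -313.3] [15.7 39.8] 2.4
rack 23948 [ 0.4926 -0.2032  0.0469] [ 492.5 -223.5] [140.2 283.4] 2.0
heldfoot 0
heldtop 0
heldbolt 0
```

View pics/w6.png

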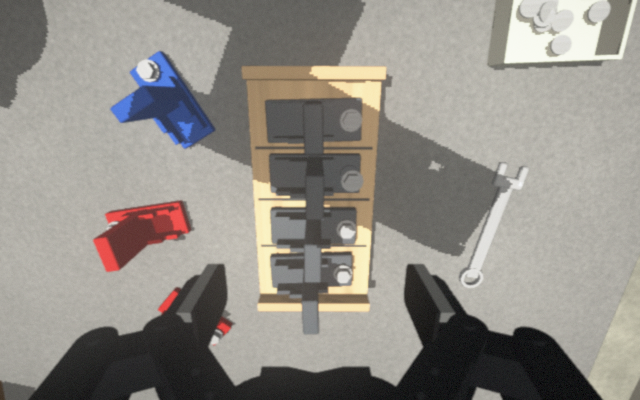

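The row is now full. The checked bracket, third at (313,228) px, stands at (0.493,-0.254) with its bolt to the right. The proud one is at (315,175), so I'll descend on it.

```bash
python3 -m pendant '[{"wx":0,"wy":0,"wz":0,"gripper":0.085,"dx":-0.001,"dy":0,"dz":-0.02},{"wx":0,"wy":0,"wz":0,"gripper":0.085,"dx":-0.001,"dy":0,"dz":-0.05},{"wx":0,"wy":0,"wz":0,"gripper":0.085,"dx":-0.001,"dy":0,"dz":-0.085},{"wx":0,"wy":0,"wz":0,"gripper":0.085,"dx":-0.001,"dy":0,"dz":-0.115},{"wx":0,"wy":0,"wz":0,"gripper":0.085,"dx":-0.001,"dy":0,"dz":-0.135}]'; python3 -m pendant '[{"wx":0,"wy":0,"wz":0,"gripper":0.085,"dx":0,"dy":0,"dz":-0.008},{"wx":0,"wy":0,"wz":0,"gripper":0.085,"dx":0,"dy":0,"dz":-0.01},{"wx":0,"wy":0,"wz":0,"gripper":0.03,"dx":0,"dy":0,"dz":-0.01},{"wx":0,"wy":0,"wz":0,"gripper":0.0,"dx":0,"dy":0,"dz":-0.01},{"wx":0,"wy":0,"wz":0,"gripper":0.0,"dx":0,"dy":0,"dz":-0.01}]'; python3 -m pendant '[{"wx":0,"wy":0,"wz":0,"gripper":0.0,"dx":0,"dy":0,"dz":0},{"wx":0,"wy":0,"wz":0,"gripper":0.0,"dx":0,"dy":0,"dz":0},{"wx":0,"wy":0,"wz":0,"gripper":0.0,"dx":0,"dy":0,"dz":0},{"wx":0,"wy":0,"wz":0,"gripper":0.0,"dx":0,"dy":0,"dz":0},{"wx":0,"wy":0,"wz":0,"gripper":0.0,"dx":0,"dy":0,"dz":0}]'
```

```text
time: 11.13
tool_pos: [0.491, -0.1905, 0.1802]
ee_rot: [0.694, 0.72, -0.001, -0.002]
wrist_force: [-0.3, 0.4, -0.7]
gripper_width: 0.0846
grasp_force: 0.0
time: 11.55
tool_pos: [0.4932, -0.1907, 0.1748]
ee_rot: [0.694, 0.72, 0.0, 0.001]
wrist_force: [-0.6, -0.9, 0.3]
gripper_width: 0.0512
grasp_force: 0.0
time: 11.97
tool_pos: [0.4928, -0.1903, 0.1743]
ee_rot: [0.694, 0.72, 0.0, 0.001]
wrist_force: [-2.2, 0.2, 6.7]
gripper_width: 0.0154
grasp_force: 59.7
```

```bash
python3 -m pendant '[{"wx":0,"wy":0,"wz":0,"gripper":0.0,"dx":0,"dy":0,"dz":0.015},{"wx":0,"wy":0,"wz":0,"gripper":0.0,"dx":0,"dy":0,"dz":0.045},{"wx":0,"wy":0,"wz":0,"gripper":0.0,"dx":0,"dy":0,"dz":0.085},{"wx":0,"wy":0,"wz":0,"gripper":0.0,"dx":0,"dy":0,"dz":0.125},{"wx":0,"wy":0,"wz":0,"gripper":0.0,"dx":0,"dy":0,"dz":0.14}]'; python3 -m pendant '[{"wx":0,"wy":0,"wz":0,"gripper":0.0,"dx":0,"dy":0,"dz":0.015},{"wx":0,"wy":0,"wz":0,"gripper":0.0,"dx":0,"dy":0,"dz":0.02},{"wx":0,"wy":0,"wz":0,"gripper":0.0,"dx":0,"dy":0,"dz":0.02},{"wx":0,"wy":0,"wz":0,"gripper":0.0,"dx":0,"dy":0,"dz":0.02},{"wx":0,"wy":0,"wz":0,"gripper":0.0,"dx":0,"dy":0,"dz":0.02}]'
cat > lens.py <<'E'
from h import *
uv={}
for n in('scene','side'):
    p,d,c=snap(n); X,Y,Z=c[...,0],c[...,1],c[...,2]; ok=d>0; g=p.astype(int)
    def rep(tag,m):
        q=c[m&ok]
        if len(q)<20: return print(n,tag,len(q))
        b=cv2.minAreaRect(q[:,:2].astype(np.float32)*1000); print(n,tag,len(q),'min',np.percentile(q,3,0),'max',np.percentile(q,97,0),'rect',np.round(b[0],1),np.round(b[1],1),round(b[2],1))
    N=(abs(X-.5)<.1)&(Y>.33)&(Y<.56)
    rep('foot',N&(Z>.012)&(Z<.021)&(abs(Y-.44)<.08)&(X<.575))
    rep('post',N&(Z>.06)&(Z<.21)&(Y>.44)&(abs(X-.5)<.04))
    rep('posttop',N&(Z>.32))
    rep('boxtop',N&(Z>.281)&(Z<.292)&(Y<.45))
    rep('box',N&(Z>.23)&(Z<.32)&(Y<.45)&(g.min(2)>90))
    rep('barrel',N&(Z>.22)&(Z<.29)&(Y<.4)&(g.max(2)<80))
    for o in ctrl.landmark_of('lens',n)[:3]:
        print(n,o['uv'],o['confidence'])
        if abs(o['uv'][0]-(402 if n=='scene' else 269))<8: uv.setdefault(n,o['uv'])
A=[];B=[]
for n in uv:
    K,r,t=cam(n); d=r.T@np.linalg.inv(K)@np.array([*uv[n],1]); d/=np.linalg.norm(d); M=np.eye(3)-np.outer(d,d); A.append(M); B.append(M@(-r.T@t))
if len(A)==2: print('lens tri',np.linalg.solve(sum(A),sum(B)))
E
python3 lens.py; python3 place.py w7.png | tail -6
```

```text
time: 12.38
tool_pos: [0.4939, -0.1908, 0.3185]
ee_rot: [0.694, 0.72, 0.001, 0.003]
wrist_force: [0.6, -1.3, -1.6]
gripper_width: 0.015
grasp_force: 59.1
time: 12.8
tool_pos: [0.4917, -0.1899, 0.3319]
ee_rot: [0.694, 0.72, -0.0, -0.001]
wrist_force: [-0.3, 0.2, -2.5]
gripper_width: 0.0153
grasp_force: 59.1
scene foot 624 min [0.4546 0.3726 0.0129] max [0.5569 0.4958 0.0205] rect [504.5 436.5] [134.2 111.5] 89.8
scene post 162 min [0.4985 0.4543 0.0667] max [0.5132 0.4706 0.2029] rect [508.2 460.2] [18.2 17.8] 40.3
scene posttop 98 min [0.4967 0.4553 0.3227] max [0.5129 0.4704 0.3783] rect [507.2 463. ] [17.5 24.9] 65.8
scene boxtop 213 min [0.4822 0.3689 0.2813] max [0.5295 0.4447 0.2899] rect [505.2 405.3] [85.1 50.7] 89.2
scene box 203 min [0.4818 0.3856 0.2721] max [0.5286 0.4449 0.2899] rect [505.2 416.4] [50.6 63.5] 0.1
scene barrel 148 min [0.4876 0.3604 0.2453] max [0.5252 0.3864 0.2833] rect [506.9 375.4] [31.5 43.1] 87.4
scene [403.2, 121.6] 0.88
side foot 2051 min [0.4476 0.3773 0.0137] max [0.5515 0.5004 0.0196] rect [500.7 437.5] [112.  132.3] 0.8
side post 533 min [0.491
[... 424 characters left out ...]
.3637 0.2605] max [0.5087 0.3902 0.2835] rect [490.  372.9] [21.3 41. ] 64.2
side [266.1, 234.3] 0.78
lens tri [0.506  0.3655 0.2623]
rack 14213 [ 0.4913 -0.1489  0.0443] [ 492.8 -218.7] [140.3 273.5] 2.1
heldfoot 5534 [ 0.4902 -0.1866  0.2101] [ 491.8 -190. ] [100.1  44.5] 2.2
heldtop 3857 [ 0.4922 -0.1877  0.2937] [ 493.  -190.1] [24.  41.2] 4.2
heldbolt 2
scene held 473 [ 0.4433 -0.2135  0.1965] [ 0.5452 -0.1658  0.2555] ((493.8153076171875, -190.17440795898438), (101.4651107788086, 44.46295928955078), 2.8925845623016357)
side held 476 [ 0.4386 -0.2167  0.1978] [ 0.5414 -0.1622  0.2553] ((490.0416564941406, -189.34278869628906), (100.37251281738281, 53.471744537353516), 4.135682582855225)
```

View pics/w7.png

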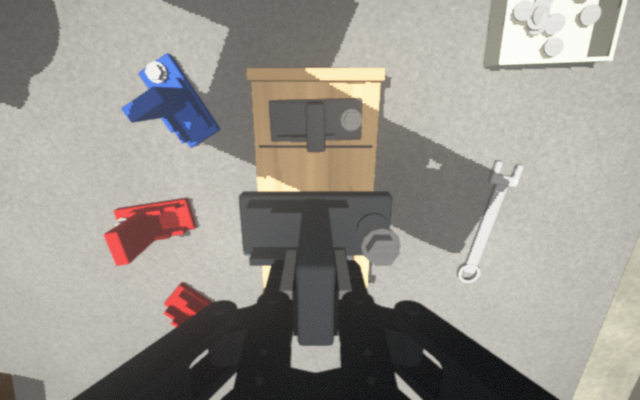

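The proud bracket is held squarely at (315,225) px, bolt at (378,246), with its place in the row now empty. The lens fits at (0.503,0.364,0.2625) looking along -y, so the bolt goes to (0.503,0.244,0.2625). I need to shift (+0.011,+0.396,+0.0205) and turn +88°.

```bash
python3 -m pendant '[{"wx":0,"wy":0,"wz":6,"gripper":0.0,"dx":0.001,"dy":0.02,"dz":0.01},{"wx":0,"wy":0,"wz":12,"gripper":0.0,"dx":0.002,"dy":0.05,"dz":0.02},{"wx":0,"wy":0,"wz":18,"gripper":0.0,"dx":0.003,"dy":0.08,"dz":0.02},{"wx":0,"wy":0,"wz":24,"gripper":0.0,"dx":0.004,"dy":0.115,"dz":0.02},{"wx":0,"wy":0,"wz":30,"gripper":0.0,"dx":0.005,"dy":0.15,"dz":0.02}]'; python3 -m pendant '[{"wx":0,"wy":0,"wz":6,"gripper":0.0,"dx":0.001,"dy":0.03,"dz":0},{"wx":0,"wy":0,"wz":12,"gripper":0.0,"dx":0.002,"dy":0.06,"dz":0},{"wx":0,"wy":0,"wz":18,"gripper":0.0,"dx":0.003,"dy":0.09,"dz":0},{"wx":0,"wy":0,"wz":24,"gripper":0.0,"dx":0.004,"dy":0.12,"dz":0},{"wx":0,"wy":0,"wz":30,"gripper":0.0,"dx":0.005,"dy":0.15,"dz":0}]';python3 -m pendant '[{"wx":0,"wy":0,"wz":6,"gripper":0.0,"dx":0,"dy":0.025,"dz":0},{"wx":0,"wy":0,"wz":12,"gripper":0.0,"dx":0,"dy":0.05,"dz":0},{"wx":0,"wy":0,"wz":18,"gripper":0.0,"dx":0.001,"dy":0.07,"dz":0},{"wx":0,"wy":0,"wz":24,"gripper":0.0,"dx":0.001,"dy":0.085,"dz":0},{"wx":0,"wy":0,"wz":28,"gripper":0.0,"dx":0.001,"dy":0.096,"dz":0}]'; python3 -m pendant '[{"wx":0,"wy":0,"wz":0,"gripper":0.0,"dx":0,"dy":0,"dz":0},{"wx":0,"wy":0,"wz":0,"gripper":0.0,"dx":0,"dy":0,"dz":0},{"wx":0,"wy":0,"wz":0,"gripper":0.0,"dx":0,"dy":0,"dz":0},{"wx":0,"wy":0,"wz":0,"gripper":0.0,"dx":0,"dy":0,"dz":0},{"wx":0,"wy":0,"wz":0,"gripper":0.0,"dx":0,"dy":0,"dz":0}]'
python3 - <<'E'
from h import *
st=ctrl.read_state(); tp=st['tool_pos']; T=R.from_quat(st['ee_rot']).as_matrix(); print(tp,'yaw',np.degrees(np.arctan2(T[1,1],T[0,1])),T[:,2])
p,d,c=snap('wrist'); und=tp[2]-.134; Z=c[...,2]
def rep(t,m):
    q=c[m&(d>0)]
    if len(q)>20: print(t,len(q),q.mean(0),np.percentile(q[:,2],[5,50,95]),cv2.minAreaRect(q[:,:2].astype(np.float32)*1000))
near=(abs(c[...,0]-tp[0])<.06)&(abs(c[...,1]-tp[1])<.08)
rep('foot',near&(Z>und+.006)&(Z<und+.018)); rep('bolt',near&(Z>und+.042)&(Z<und+.055)&(c[...,1]-tp[1]>.025)&(c[...,1]-tp[1]<.055))
for n in('scene','side'):
    P,D,C=snap(n,n+'2.png'); a=C[(D>0)&(abs(C[...,0]-tp[0])<.06)&(abs(C[...,1]-tp[1])<.08)&(C[...,2]>und-.03)&(C[...,2]<und+.04)]
    if len(a)>20: print(n,len(a),a.min(0),a.max(0),cv2.minAreaRect(a[:,:2].astype(np.float32)*1000))
a=cv2.imread('pics/scene2.png')[60:260,200:480]; b=cv2.imread('pics/side2.png')[130:330,180:460]
cv2.imwrite('pics/fin.png',cv2.resize(np.vstack([a,b]),None,fx=1.45,fy=1.45))
E
```

```text
time: 13.57
tool_pos: [0.4973, -0.0391, 0.3536]
ee_rot: [0.482, 0.876, 0.0, 0.0]
wrist_force: [0.4, 0.6, -3.5]
gripper_width: 0.0157
grasp_force: 59.0
time: 13.98
tool_pos: [0.5022, 0.1113, 0.3535]
ee_rot: [0.238, 0.971, 0.0, 0.0]
wrist_force: [0.9, -0.4, -2.9]
gripper_width: 0.0154
grasp_force: 59.0
time: 14.4
tool_pos: [0.5033, 0.2074, 0.3533]
ee_rot: [-0.005, 1.0, 0.0, -0.0]
wrist_force: [0.4, -0.0, -2.6]
gripper_width: 0.0156
grasp_force: 59.0
time: 14.82
tool_pos: [0.5034, 0.2051, 0.3534]
ee_rot: [-0.001, 1.0, -0.0, -0.0]
wrist_force: [0.3, 0.1, -1.5]
gripper_width: 0.0152
grasp_force: 59.0
[0.5034 0.2051 0.3534] yaw 90.06111274759866 [-0.     -0.0001 -1.    ]
foot 5503 [0.4991 0.2039 0.2306] [0.2285 0.2302 0.2342] ((502.9715576171875, 205.24961853027344), (44.61427307128906, 100.31363677978516), 0.12753890454769135)
bolt 725 [0.5023 0.2426 0.2657] [0.2631 0.266  0.267 ] ((503.0738220214844, 243.1161346435547), (18.07640266418457, 15.53514289855957), 31.78049087524414)
scene 371 [0.4831 0.1531 0.2204] [0.5297 0.2544 0.2592] ((506.5390625, 203.74441528320312), (101.71639251708984, 45.469879150390625), 89.18080139160156)
side 491 [0.4786 0.157  0.2202] [0.5243 0.2593 0.2594] ((501.1553649902344, 207.97955322265625), (102.27574920654297, 45.599891662597656), 89.4356918334961)
```

View pics/fin.png

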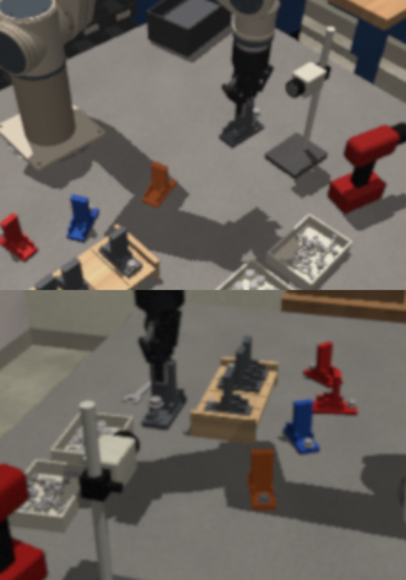

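The bracket hangs upright before the camera with its bolt toward the lens: crop (240,120) above, (160,400) below. The bolt head is at (0.503,0.243,0.263), about 121 mm from the glass and on its axis. The other brackets stand in the row.

```bash
python3 -c "
from cell import ctrl
print(ctrl.job_done())"
```

```text
the job is handed in; nothing more can be done
None
```

The job is handed in but returned no verdict; by my last measurements, the checked bracket stands released in its place in the row, and the proud-bolt bracket is held still and upright, its bolt head about 121 mm in front of the lens and on its axis.

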